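Fit the missing valve knob to a heating manifold and shut the valve

ROBOT

A 6-joint arm with a two-finger parallel gripper is mounted at the origin on the work surface. World frame = base frame: x ahead of the robot, y to its left, z up, the work surface at z = 0. Lengths are in m, angles in degrees, forces in N, time in s.
With the tool pointing down it reaches from about 0.25 to 0.725 m from the base axis. Payload 9.7 kg.
Tool frame: the origin (TCP) lies where the fingers leave the gripper's body, on its centre line; the fingertips stand 73 mm ahead of it and the grasp point (between the pads) lies 54 mm ahead of it; y points along the fingers, x is the direction in which the jaws open and shut, and the axes are right-handed (so a half turn about y gives the same grasp; the last joint's range is limited). The gripper opens to 85 mm and grips with 20 to 120 N. Pads are 22 mm wide; open, the fingers measure 114 mm over their backs; the gripper's body (76 mm by 85 mm) begins 54 mm behind the grasp point. The pads swing forward as they close: fully open they stand 13 mm farther back than shut.
Start: joints at [72.307, 4.979, 10.078, 95.1, 0, 90], TCP at [0.167, 0.524, 0.304] pointing down, gripper open.
Joint ranges: [-179.16, 179.16], [-48.56, 103.87], [-65.8, 70.77], [-126.05, 130.52], [-82.76, 87.17], [-180, 180]. Speed limits (degrees/s): [127.2, 127.2, 147.25, 180, 180, 180].

INTERFACE

Orientations are given as [roll, pitch, yaw] about the fixed x, y, z axes, in that order (R = Rz(yaw) Ry(pitch) Rx(roll)).
In Python, from workcell import sensors, imaging, bot, models gives the robot as it stands.
- The arm moves only by the tool arm_command, never from a script. Its argument "rows" is one flat list of numbers, 7 for each row, row after row: the shift along the tool's x, y, z in cm, then the turn, a rotation vector about the tool's x, y, z in degrees, then the gripper's target within -1 to 1 (fully open at 1, half-way at 0, shut at -1). A call has 1 to 12 rows; each row is the pose to reach, as a shift and turn from the pose commanded when the call began, along the tool's axes at that moment; what a row does not reach only later rows make up. A row lasts 1/12 s, in which the tool goes at most 41.7 mm and 7.16 degrees, less where a joint would pass 70% of its speed; a pose out of reach is approached as far as the arm can. A call with a gripper value outside its range is refused whole. The fingers move at their own pace and stop on an object; "force" is the grip in N (left out, the last holds). Time passes only in rows, so rows that repeat a pose let the fingers close. It gives the time, the measured TCP pose, the force and the opening at its end, in the units of the state.
- sensors.get_obs(): the state, without advancing time (a new reading comes with each control period).
- imaging.camera(name): name is "scene" or "top" or "wrist"; returns a dict with "pixels" (420x560x3 uint8, blue, green, red), "z_map" (420x560 float32, m along the optical axis (not along the pixel's ray), 0 where there is no reading), "camera_matrix" (3x3 intrinsics, pixels), "world_from_camera" (4x4, takes a point from camera to world coordinates). Camera axes: x right, y up, looking along -z (the intrinsics and any distortion apply to the point x, -y, -z); pixel columns grow to the right and rows downward; lengths in m; the calibration is good to about 2 mm. A picture is of the moment at which its call begins.
- bot.job_done(): hands the job in, once; it reports no verdict.
Trained networks look in the newest picture that a camera, given by its name, has taken for a name from the list of things; names that differ only in an ending like _2 or _b are one class to them, and where a whole thing is asked for, a point or a joint stands for the part that bears it (a point fixed in the world has none). Each returns a list of dicts, best first, with "conf" (0 to 1); they miss things now and then, are a little off and sometimes report something else, mostly with a low value. They report only what shows in the picture. A call takes as long as a camera call. They do not tell look-alikes from the thing itself.
- models.search_frame(thing, camera): "extent" ([centre column, centre row, width, height] in pixels, round what is visible of it).
- models.spot_point(thing, camera): "location" ([column, row] in pixels: a listed point, or the origin of a listed thing).
The state is a dict: "time": time; "q": joint angles; "qd": joint speeds; "joint_efforts": joint torques, N m; "ee_pos": TCP position; "tcp_rot": TCP orientation; "wrist_force": force on the tool from outside, world axes, zero at the start; "torque": the same for the moment, N m; "opening": finger opening in m.
Only numpy, scipy, OpenCV 4.12 (cv2) and the standard library are available. Lean on these libraries where they do the work, as an engineer would, in place of code of your own. Each camera call takes 0.05 s, during which the arm holds its last target.

TASK

One of the three valves on the brass manifold has lost its knob: pick the loose black knob off the counter, set it on the bare D-shaped spindle, feel for the flat under light pressure (never force it), and push it straight down until it snaps fully home on the valve's collar. Then turn that valve clockwise until it is shut, the nose of its knob pointing square to the front like the noses of the other two knobs, and let go. Leave the other two valves shut and do not push the other fittings and tools about.

Things in the scene. Friction and masses are not known exactly. Their poses are not given: they have to be found in the camera images.
- knob_mid (a point): Centre (half-way up, on the axis) of the loose knob to be fitted: black plastic, 42 mm tall, about 60 g, standing on the counter bore down. A round skirt 44 mm across, 22 mm high, carries a bar grip on top. z is up; a small nose on the skirt points along -x. The two fitted knobs look the same but sit on valves.
- knob_bar (a point): Centre of the knob's bar grip, 32 mm above the knob's underside, axes as the knob's. The bar is 14 mm wide (y), 40 mm long (x) and 20 mm high (from 22 to 42 mm above the underside). Grip it across the bar, fingers closing along y, the tips staying above the skirt's top (22 mm above the underside).
- knob: The same knob, origin at the centre of its underside, axes as above. The bore in the underside is coaxial, 18.5 mm deep and D-shaped: 13.2 mm across the round (mouth bevelled 1.4 mm there), its flat on the nose's side (-x), 2.4 mm off the axis.
- valve_bare: The valve without a knob: one of three upright valves 100 mm apart on the brass manifold; which one varies. Origin: centre of its collar's top face (29 mm across, about 105 mm above the counter), on which the knob's underside rests when fully home. z up; y along the manifold's bar; -x points square to the manifold's front, where a knob's nose points when its valve is shut.
- spindle_tip (a point): Tip of the bare valve's steel D spindle, on its axis, 17 mm above the collar (axes those of the valve, not of the flat). Spindle 12 mm across, tip bevelled 1.3 mm on its round side, flat 2 mm off the axis. The flat faces -x when shut, but now stands turned from there by 0.4 to 2.1 rad counter-clockwise seen from above. This angle is not measured: feel for it or see it.
- snap_balls (a point): On the spindle's axis, 9.5 mm above the collar: two sprung balls in its sides. Flats matched within about 0.1 rad, the knob slides on until its underside is 7 to 9 mm above the collar (let go there, it stays upright, square to the flat); about 13 N more and it snaps onto the collar. Unmatched or off centre it stops on the tip, 17 mm up. over 20 N on the tip or a push over 30 N harms the valve.
- shut_front (a point): Point on the front edge of the bare valve's collar, 14.5 mm from its axis, below where the nose ends when shut. The spindle holds still under light pressure and turns stiffly (0.15 N m) between a stop at shut (0) and 2.4 rad; clockwise seen from above shuts it. The fitted knob has about 0.1 rad of play on it either way.
- valve_b: One of the other two valves, its knob fitted and shut. Origin and axes as for the bare valve; its knob rises to 42 mm above the origin and is 44 mm across.
- valve_c: The other fitted and shut valve, same description.
- knob_b (a joint): Turn of the fitted knob on the valve of that letter: 0 rad is shut (nose to the front), grows counter-clockwise; must stay shut.
- knob_c (a joint): Turn of the fitted knob on the valve of that letter: 0 rad is shut (nose to the front), grows counter-clockwise; must stay shut.
- elbow: Loose brass elbow fitting, two 34 mm legs along +x and +y from its origin, 30 mm high; origin on the counter under the bend. Bystander.
- tee: Loose white plastic pipe tee, 62 mm long (x) with a 31 mm branch to +y, 33 mm high; origin on the counter under its middle. Bystander.
- nipple: Loose brass hexagon nipple lying along x, 45 mm long, 29 mm high; origin on the counter under its middle. Bystander.
- ball_valve: Loose steel ball valve lying along x, 64 mm long, 56 mm high, with a flat lever on top reaching 62 mm to +x; origin on the counter under its middle. Bystander.
- wrench: Loose steel spanner, 190 mm long, lying along its x; origin on the counter under its middle. Bystander.
- handwheel: Loose dark steel handwheel, 64 mm across, 14 mm high, of another kind of valve; origin on the counter under its centre. Bystander.
- thread_tape: Loose small white reel, 52 mm across, 14 mm high, lying flat; origin on the counter under its centre. Bystander.
Not all that is in view belongs to the job. Leave any orange or pink look-alike of the knob alone.

How it is judged (in metres and radians):
On the way, in this order (a step that is already met when the one before it is completed fails the run):
1. the knob is snapped fully home on the bare valve (z of knob_mid in the frame of valve_bare below 0.0227 m and horizontal distance between knob_mid and valve_bare below 0.0025 m and angle between knob_mid's own z axis and vertical below 0.08 rad), for 0.2 s.
2. the valve is turned shut with the fitted knob (all of step 1 and angle between the x axis of knob_mid and the x axis of valve_bare, either way round below 0.22 rad), for 0.2 s.
At the end, for the whole second after the job is handed in: The loose knob sits upright and fully home on the bare valve (its underside within 1.7 mm of the collar's top, within 2.5 mm of the axis), its nose within 0.22 rad of square to the front, i.e. the valve shut; it is at rest and released, and the two other valves are still shut (within 0.2 rad) (all of step 2 and linear speed of knob below 0.02 m/s and angular speed of knob below 0.1 rad/s and value of joint each of knob_b, knob_c below 0.2 rad); the robot touches nothing.
It fails at once if the spindle's tip was pressed with more than 20 N while the knob had not dropped over it (z of knob_mid in the frame of valve_bare above 0.035 m and contact force between knob and valve_bare above 20 N).
It fails at once if the knob was forced: pushed with well over 30 N (contact forces of knob and valve adding up to over 80 N) before it was home (z of knob_mid in the frame of valve_bare above 0.0235 m and contact force between knob and valve_bare above 80 N).
It fails at once if another valve was turned open (value of joint any of knob_b, knob_c above 0.25 rad).
It fails at once if a fitting or tool lying on the counter was pushed away by more than 30 mm (distance of any of elbow, tee, nipple, ball_valve, wrench, handwheel, thread_tape from where it was at the start of the episode above 0.03 m).
It also fails if it takes over 72 s, if anything falls off the work surface, if the arm or the gripper's body presses on something with over 40 N, if the wrist force passes 120 N, or if a joint passes its speed limit or range.

## Working session

There is one attempt and no reset: what is moved stays moved. The work goes in short steps, Python scripts to look and compute and a tool call to move; the robot and the scene stay as the last step left them, time stands still between calls to the robot, and variables do not carry over. Pictures are saved under pics/ and viewed, and the job is handed in when it is done.

Besides the shell and the picture viewer there is one more tool, called after "Call:" by a JSON object that holds its "op" and its "data". arm_command: Moves the arm, as the interface text tells. Its arguments: {"type":"object","properties":{"rows":{"type":"array","items":{"type":"number"}},"force":{"type":"number"}},"required":["rows"]}

```bash
ls; mkdir -p pics
cat > h.py <<'E'
import numpy as np, cv2, json
from workcell import sensors, imaging, bot, models
def cam(n):
    return imaging.camera(n)
def pt(c,u,v,z=None,d=None):
    K=c["camera_matrix"];T=c["world_from_camera"]
    r=np.array([(u-K[0,2])/K[0,0],-(v-K[1,2])/K[1,1],-1.0])
    if z is not None:
        w=T[:3,:3]@r; s=(z-T[2,3])/w[2]; return T[:3,3]+s*w
    if d is None: d=c["z_map"][int(round(v)),int(round(u))]
    return T[:3,:3]@(r*d)+T[:3,3]
def proj(c,p):
    K=c["camera_matrix"];T=c["world_from_camera"]
    q=T[:3,:3].T@(np.array(p)-T[:3,3]); return K[0,0]*q[0]/-q[2]+K[0,2], K[1,1]*-q[1]/-q[2]+K[1,2]
E
python3 - <<'E'
from h import *
print(sensors.get_obs())
for n in ["scene","top","wrist"]:
    c=cam(n); cv2.imwrite(f"pics/a_{n}.png",c["pixels"]); print(n,c["world_from_camera"].round(3).tolist(),c["camera_matrix"].round(1).tolist())
    for t in ["knob_mid","knob_bar","valve_bare","spindle_tip","valve_b","knob_b"]:
        print(t,[( [round(float(x),1) for x in r["location"]],round(r["conf"],2)) for r in models.spot_point(t,n)] if t!="knob_b" else [( [round(float(x),1) for x in r["extent"]],round(r["conf"],2)) for r in models.search_frame(t,n)])
E
```

```text
pics
{'time': 0.0, 'q': array([ 7.23074020e+01,  5.00934703e+00,  1.00345970e+01,  9.50990600e+01,
       -4.91482619e-04,  8.99979587e+01]), 'qd': array([ 0.03424224, -0.07615627,  0.01653081, -0.08443615, -0.12714324,
       -0.0568489 ]), 'joint_efforts': array([-1.59951187e-04, -5.20385385e+01,  4.64810371e+01,  1.60354137e-02,
       -4.18831758e-05, -3.93057618e-06]), 'ee_pos': array([0.16711167, 0.52385772, 0.30320111]), 'tcp_rot': array([-9.00004889e+01,  7.38099982e-02,  7.23094434e+01]), 'wrist_force': array([0.40728323, 0.31530124, 0.79753767]), 'torque': array([-0.00337065, -0.04136029,  0.05044856]), 'opening': 0.08547475451972017}
scene [[0.791, -0.35, 0.502, 1.143], [0.612, 0.431, -0.663, -0.813], [0.016, 0.832, 0.554, 0.805], [0.0, 0.0, 0.0, 1.0]] [[452.4, 0.0, 284.6], [0.0, 452.4, 209.2], [0.0, 0.0, 1.0]]
knob_mid [([151.2, 311.9], 0.87), ([248.6, 273.6], 0.73), ([214.4, 287.1], 0.71), ([191.3, 308.8], 0.59), ([191.4, 269.8], 0.52)]
knob_bar [([194.1, 305.0], 0.93), ([216.7, 285.5], 0.85), ([246.7, 269.0], 0.79), ([152.9, 306.8], 0.74), ([194.8, 266.5], 0.59)]
valve_
[... 792 characters left out ...]
[386.9, 200.6], 0.46)]
valve_bare [([249.9, 194.4], 0.41), ([211.7, 246.7], 0.26)]
spindle_tip [([250.1, 193.6], 0.4)]
valve_b [([210.1, 248.3], 0.63), ([216.8, 208.3], 0.49), ([284.5, 186.8], 0.47)]
knob_b [([284.9, 188.8, 11.0, 19.2], 0.74), ([390.7, 202.2, 19.0, 15.3], 0.68), ([413.8, 227.7, 18.6, 12.6], 0.66), ([358.9, 208.9, 13.3, 20.8], 0.61), ([357.2, 236.4, 14.5, 15.1], 0.58), ([329.8, 194.8, 11.5, 19.7], 0.51)]
wrist [[0.303, -0.912, -0.276, 0.098], [0.953, 0.29, 0.087, 0.546], [0.001, -0.289, 0.957, 0.373], [0.0, 0.0, 0.0, 1.0]] [[302.5, 0.0, 285.4], [0.0, 302.5, 206.0], [0.0, 0.0, 1.0]]
knob_mid []
knob_bar [([217.6, 332.6], 0.74)]
valve_bare []
spindle_tip []
valve_b []
knob_b []
```

Run:
```python
import cv2,numpy as np
s=cv2.imread("pics/a_scene.png");t=cv2.imread("pics/a_top.png")
cv2.imwrite("pics/b_scene.png",cv2.resize(s[150:350,110:370],None,fx=3,fy=3,interpolation=cv2.INTER_CUBIC))
cv2.imwrite("pics/b_top.png",cv2.resize(t[150:280,190:440],None,fx=3.2,fy=3.2,interpolation=cv2.INTER_CUBIC))
```

```text
(no output)
```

View pics/b_scene.png

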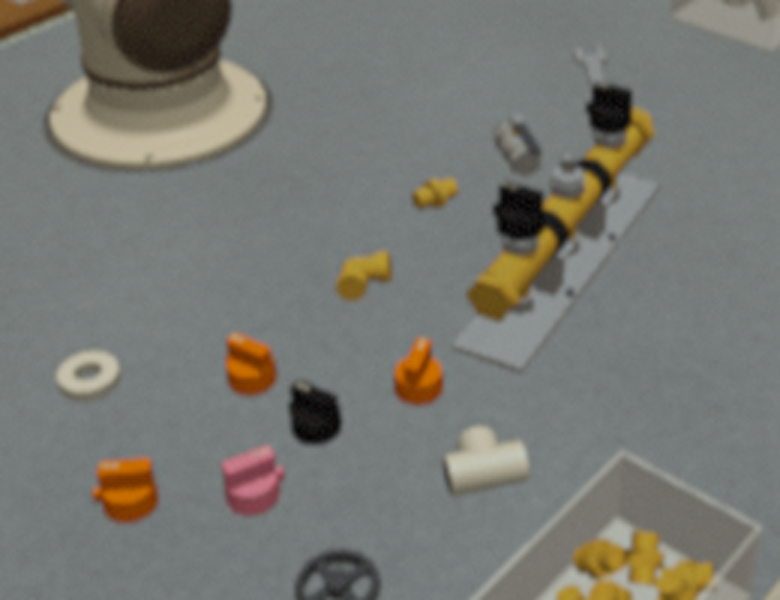

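View pics/b_top.png

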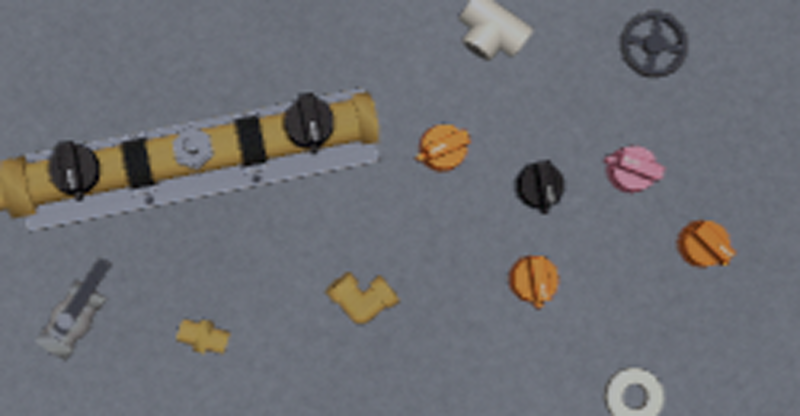

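View pics/a_wrist.png

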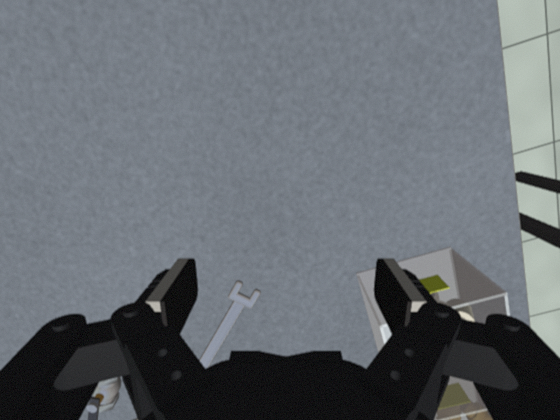

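Run:
```python
from h import *
for n,k,s,fb in [("top",(358.8,207.8),(250.3,195.9),[(212.5,202),(286.5,188)])]:
    c=cam(n)
    print("knob",pt(c,*k,z=.035)); print("spindle",pt(c,*s,z=.122),pt(c,*s)); print([pt(c,*f,z=.142) for f in fb],[pt(c,*f) for f in fb])
c=cam("scene")
print("scene knob",pt(c,214.4,287.1,z=.021), pt(c,216.7,285.5,z=.032),"tip",pt(c,296.3,198.1,z=.122),"valve",pt(c,301.2,209.4,z=.105))
```

```text
knob [ 0.503231   -0.25021288  0.035     ]
spindle [0.5275905  0.05879566 0.122     ] [0.52796861 0.05895147 0.1185609 ]
[array([0.50928401, 0.15584803, 0.142     ]), array([ 0.54630862, -0.03643492,  0.142     ])] [array([0.50858304, 0.15478321, 0.14946263]), array([ 0.54556423, -0.03615899,  0.14769376])]
scene knob [ 0.50980113 -0.25901923  0.021     ] [ 0.51905732 -0.25927828  0.032     ] tip [0.51450036 0.0704823  0.122     ] valve [0.54466561 0.05358088 0.105     ]
```

```bash
cat >> h.py <<'E'
from scipy.spatial.transform import Rotation as Ro
def rel(pos,yaw):
    o=sensors.get_obs(); R=Ro.from_euler('xyz',o["tcp_rot"],degrees=True); G=Ro.from_euler('xyz',[-90,0,yaw],degrees=True)
    print("t",round(o["time"],2),"now",o["ee_pos"].round(4),o["tcp_rot"].round(2),"F",o["wrist_force"].round(1),"open",round(o["opening"],4),"q",o["q"].round(1))
    print("shift cm",(R.inv().apply(np.array(pos)-o["ee_pos"])*100).round(2),"rotvec",(R.inv()*G).as_rotvec(degrees=True).round(2))
E
python3 - <<'E'
from h import *
rel([.503,-.25,.25],-79)
E
```

```text
t 1.15 now [0.1671 0.524  0.3039] [-90.    -0.    72.31] F [ 0.  -0.9 -0.2] open 0.0855 q [72.3  5.  10.1 95.1 -0.  90. ]
shift cm [-63.53   5.39 -55.52] rotvec [ -0.   151.31   0.  ]
```

Call:
{"op": "arm_command", "data": {"rows": [-63.5,5.4,-55.5,0,86,0,0.3,-63.5,5.4,-55.5,0,86,0,0.3,-63.5,5.4,-55.5,0,86,0,0.3,-63.5,5.4,-55.5,0,86,0,0.3,-63.5,5.4,-55.5,0,86,0,0.3,-63.5,5.4,-55.5,0,86,0,0.3,-63.5,5.4,-55.5,0,86,0,0.3,-63.5,5.4,-55.5,0,86,0,0.3,-63.5,5.4,-55.5,0,86,0,0.3,-63.5,5.4,-55.5,0,86,0,0.3,-63.5,5.4,-55.5,0,86,0,0.3,-63.5,5.4,-55.5,0,86,0,0.3], "force": 30}}

```text
time: 2.15
ee_pos: [0.366, 0.0642, 0.2722]
tcp_rot: [-90.0, -0.1, -14.0]
wrist_force: [1.3, 0.1, 0.1]
opening: 0.0555
```

Run:
```python
from h import *
rel([.503,-.25,.25],-79)
```

```text
t 2.15 now [0.366  0.0642 0.2722] [-8.997e+01 -7.000e-02 -1.398e+01] F [1.3 0.1 0.1] open 0.0555 q [  9.9 -20.  -15.8  94.1   0.  113.9]
shift cm [ 20.89   2.23 -27.18] rotvec [-7.000e-02  6.502e+01  5.000e-02]
```

Call:
{"op": "arm_command", "data": {"rows": [20.9,2.2,-27.2,0,-86,0,0.3,20.9,2.2,-27.2,0,-86,0,0.3,20.9,2.2,-27.2,0,-86,0,0.3,20.9,2.2,-27.2,0,-86,0,0.3,20.9,2.2,-27.2,0,-86,0,0.3,20.9,2.2,-27.2,0,-86,0,0.3,20.9,2.2,-27.2,0,-86,0,0.3,20.9,2.2,-27.2,0,-86,0,0.3,20.9,2.2,-27.2,0,-86,0,0.3,20.9,2.2,-27.2,0,-86,0,0.3,20.9,2.2,-27.2,0,-86,0,0.3,20.9,2.2,-27.2,0,-86,0,0.3]}}

```text
time: 3.15
ee_pos: [0.5048, -0.2485, 0.2491]
tcp_rot: [-89.9, -0.0, 66.2]
wrist_force: [0.7, 0.2, 0.1]
opening: 0.0558
```

Run:
```python
from h import *
rel([.503,-.25,.25],101)
```

```text
t 3.15 now [ 0.5048 -0.2485  0.2491] [-89.92  -0.    66.24] F [0.7 0.2 0.1] open 0.0558 q [-26.2   6.    5.1  89.2  -0.   -2.4]
shift cm [-0.22 -0.09  0.11] rotvec [-8.000e-02 -3.476e+01  3.000e-02]
```

Call:
{"op": "arm_command", "data": {"rows": [0,2,0,0,-34.8,0,0.3,0,2,0,0,-34.8,0,0.3,0,2,0,0,-34.8,0,0.3,0,2,0,0,-34.8,0,0.3,0,2,0,0,-34.8,0,0.3,0,2,0,0,-34.8,0,0.3,0,2,0,0,-34.8,0,0.3]}}

```text
time: 3.73
ee_pos: [0.5048, -0.2473, 0.2299]
tcp_rot: [-90.0, -0.0, 100.6]
wrist_force: [0.3, 0.1, 0.1]
opening: 0.0559
```

Run:
```python
from h import *
c=cam("wrist"); cv2.imwrite("pics/c.png",c["pixels"])
np.savez("c.npz",**c)
for t in ["knob_mid","knob_bar"]:
  for r in models.spot_point(t,"wrist"):
    u,v=r["location"]; print(t,round(r["conf"],2),round(u,1),round(v,1),pt(c,u,v,z=.021 if t=="knob_mid" else .032).round(4))
rel([.503,-.25,.2],101)
```

```text
knob_mid 0.93 120.6 109.3 [ 0.4555 -0.404   0.021 ]
knob_mid 0.92 365.2 248.3 [ 0.5447 -0.1587  0.021 ]
knob_mid 0.75 276.8 194.4 [ 0.5061 -0.2559  0.021 ]
knob_mid 0.74 187.8 195.9 [ 0.5231 -0.3389  0.021 ]
knob_bar 0.93 112.6 107.0 [ 0.454  -0.4051  0.032 ]
knob_bar 0.79 307.7 101.1 [ 0.4191 -0.2449  0.032 ]
knob_bar 0.79 184.7 198.9 [ 0.523  -0.3383  0.032 ]
knob_bar 0.76 277.3 200.9 [ 0.5092 -0.2545  0.032 ]
knob_bar 0.68 359.5 249.5 [ 0.5425 -0.1679  0.032 ]
t 3.88 now [ 0.5048 -0.2473  0.2299] [-90.     0.   100.62] F [ 0.1 -0.8 -1. ] open 0.0561 q [-26.1   5.8   2.7  87.   -0.  -36.7]
shift cm [-0.23  2.99  0.22] rotvec [-0.   -0.38 -0.  ]
```

View pics/c.png

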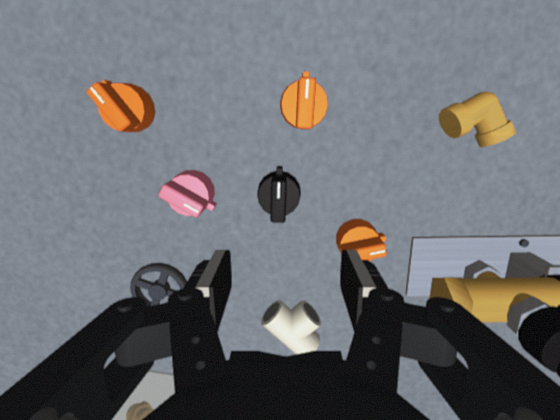

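```bash
cat >> h.py <<'E'
def cloud(c,u0,u1,v0,v1):
    v,u=np.mgrid[v0:v1,u0:u1]; d=c["z_map"][v0:v1,u0:u1]; K=c["camera_matrix"];T=c["world_from_camera"]
    r=np.stack([(u-K[0,2])/K[0,0]*d,-(v-K[1,2])/K[1,1]*d,-d],-1)
    return r@T[:3,:3].T+T[:3,3], d>0
E
python3 - <<'E'
from h import *
c=dict(np.load("c.npz"))
p,ok=cloud(c,245,315,155,235)
z=p[...,2]; print(np.percentile(z[ok],[1,50,99]).round(4))
for lo,hi in [(.034,.05),(.015,.028)]:
    m=ok&(z>lo)&(z<hi); q=p[m]; print(lo,m.sum(),q.mean(0).round(4))
    if m.sum()>10:
        rc=cv2.minAreaRect((q[:,:2]*1000).astype(np.float32)); print(rc)
img=c["pixels"][150:240,235:325]; cv2.imwrite("pics/c2.png",cv2.resize(img,None,fx=6,fy=6,interpolation=cv2.INTER_CUBIC))
# grey seg of black
g=img.max(2)<60; g=g.astype(np.uint8); ys,xs=np.nonzero(g); print(len(xs),xs.mean()+235,ys.mean()+150)
E
```

```text
[-0.0018  0.0002  0.0428]
0.034 681 [ 0.5061 -0.2542  0.0415]
((507.2748107910156, -254.07147216796875), (39.53998947143555, 13.849058151245117), 8.512731552124023)
0.015 890 [ 0.5042 -0.2543  0.0213]
((507.3203125, -254.15731811523438), (41.162471771240234, 41.015869140625), 51.52061462402344)
1414 277.8903818953324 194.37765205091938
```

View pics/c2.png

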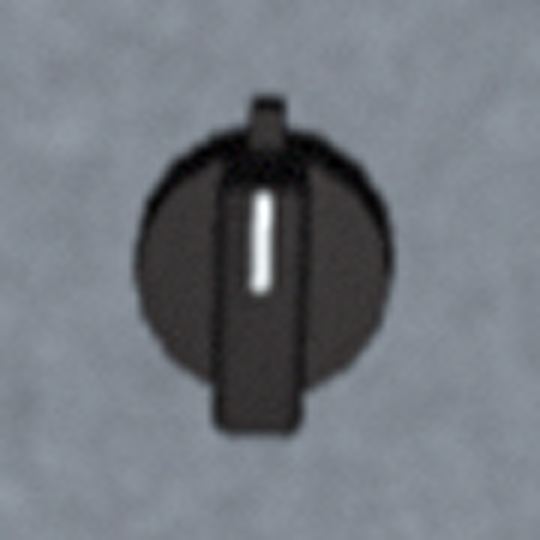

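Run:
```python
from h import *
rel([.5073,-.2541,.0995],98.5)
```

```text
t 3.88 now [ 0.5048 -0.2473  0.2299] [-90.     0.   100.62] F [ 0.1 -0.8 -1. ] open 0.0561 q [-26.1   5.8   2.7  87.   -0.  -36.7]
shift cm [-0.71 13.04 -0.12] rotvec [-0.    2.12 -0.  ]
```

Call:
{"op": "arm_command", "data": {"rows": [-0.71,4,-0.12,0,2.1,0,0.3,-0.71,7,-0.12,0,2.1,0,0.3,-0.71,10,-0.12,0,2.1,0,0.3,-0.71,12,-0.12,0,2.1,0,0.3,-0.71,13.05,-0.12,0,2.1,0,0.3,-0.71,13.05,-0.12,0,2.1,0,0.3,-0.71,13.05,-0.12,0,2.1,0,0.3]}}

```text
time: 4.47
ee_pos: [0.5074, -0.2542, 0.1001]
tcp_rot: [-90.0, 0.0, 98.6]
wrist_force: [0.0, -1.3, 0.5]
opening: 0.0551
```

Run:
```python
from h import *
rel([.5073,-.2541,.0995],98.5)
c=cam("wrist"); cv2.imwrite("pics/d.png",c["pixels"])
```

```text
t 4.47 now [ 0.5074 -0.2542  0.1001] [-90.01   0.    98.64] F [ 0.  -1.3  0.5] open 0.0551 q [-26.6   8.4  -8.8  72.8   0.  -35.2]
shift cm [0.01 0.06 0.01] rotvec [ 0.01  0.14 -0.  ]
```

View pics/d.png

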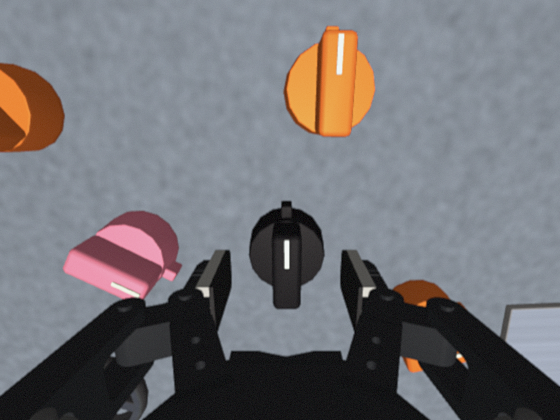

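Call:
{"op": "arm_command", "data": {"rows": [0,0,0,0,0,0,-1,0,0,0,0,0,0,-1,0,0,0,0,0,0,-1,0,0,0,0,0,0,-1,0,0,0,0,0,0,-1,0,0,0,0,0,0,-1,0,0,0,0,0,0,-1], "force": 50}}

```text
time: 5.1
ee_pos: [0.5077, -0.2543, 0.1005]
tcp_rot: [-90.1, 0.1, 98.7]
wrist_force: [-0.1, 0.5, 4.9]
opening: 0.0128
```

Run:
```python
from h import *
rel([.49,.0,.25],98.5)
c=cam("wrist"); cv2.imwrite("pics/e.png",c["pixels"])
```

```text
t 5.1 now [ 0.5077 -0.2543  0.1005] [-9.008e+01  6.000e-02  9.868e+01] F [-0.1  0.5  4.9] open 0.0128 q [-26.6   8.3  -8.8  72.8  -0.  -35.3]
shift cm [ 25.39 -14.97  -2.11] rotvec [ 0.08  0.18 -0.06]
```

View pics/e.png

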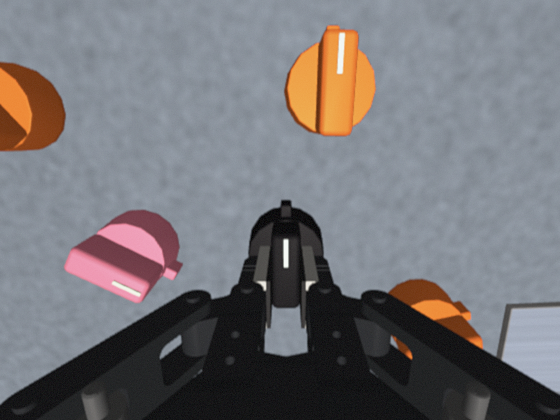

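Run:
```python
from h import *
rel([.595,.07,.275],100)
```

```text
t 5.15 now [ 0.5077 -0.2543  0.1005] [-9.008e+01  6.000e-02  9.868e+01] F [0.1 0.3 6.1] open 0.0121 q [-26.6   8.3  -8.8  72.8  -0.  -35.3]
shift cm [ 30.73 -17.46 -13.55] rotvec [ 0.08 -1.32 -0.06]
```

Call:
{"op": "arm_command", "data": {"rows": [0,-1,0,0,0,0,-1,0,-3,0,0,0,0,-1,0,-6,0,0,0,0,-1,0,-9,0,0,0,0,-1,0,-13,0,0,0,0,-1,2,-17.5,-1,0,0,0,-1,5,-17.5,-2.5,0,-1,0,-1,9,-17.5,-4,0,-1,0,-1,13,-17.5,-6,0,-1,0,-1,17,-17.5,-7.5,0,-1,0,-1,20.5,-17.5,-9,0,-1,0,-1,24,-17.5,-10.5,0,-1,0,-1]}}

```text
time: 6.15
ee_pos: [0.5748, 0.0012, 0.2751]
tcp_rot: [-90.0, -0.0, 99.7]
wrist_force: [0.5, -0.2, -0.5]
opening: 0.0128
```

Call:
{"op": "arm_command", "data": {"rows": [3.5,0,-1.5,0,0,0,-1,6,0,-2.7,0,0,0,-1,6.7,0,-3,0,0,0,-1,6.7,0,-3,0,0,0,-1,6.7,0,-3,0,0,0,-1]}}

```text
time: 6.57
ee_pos: [0.593, 0.0699, 0.2746]
tcp_rot: [-90.0, 0.0, 99.7]
wrist_force: [-0.6, -0.7, 0.1]
opening: 0.0131
```

Run:
```python
from h import *
c=cam("wrist"); cv2.imwrite("pics/f.png",c["pixels"]); np.savez("f.npz",**c)
for r in models.spot_point("spindle_tip","wrist"):
    u,v=r["location"]; print(round(r["conf"],2),round(u,1),round(v,1),pt(c,u,v,z=.122).round(4))
rel([.528,.059,.275],100)
```

```text
0.7 288.2 133.3 [0.5334 0.0612 0.122 ]
t 6.67 now [0.5929 0.0688 0.2747] [-8.999e+01  2.000e-02  9.961e+01] F [-0.9  0.8 -1.2] open 0.0125 q [ 6.6 11.  13.6 92.5 -0.  -3. ]
shift cm [ 0.11 -0.03  6.57] rotvec [-0.01 -0.39 -0.02]
```

View pics/f.png

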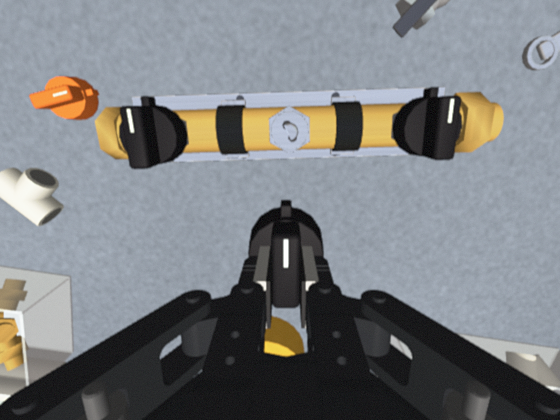

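Run:
```python
from h import *
c=dict(np.load("f.npz"))
img=c["pixels"][105:155,260:320]; cv2.imwrite("pics/f2.png",cv2.resize(img,None,fx=10,fy=10,interpolation=cv2.INTER_CUBIC))
p,ok=cloud(c,265,316,108,152); z=p[...,2]
for lo,hi in [(.112,.13),(.098,.109)]:
    m=ok&(z>lo)&(z<hi);q=p[m];print(m.sum(),q.mean(0).round(4)); print(cv2.minEnclosingCircle((q[:,:2]*1000).astype(np.float32)))
p,ok=cloud(c,100,500,85,170); z=p[...,2]
m=ok&(z>.138); n,l,s,ce=cv2.connectedComponentsWithStats(m.astype(np.uint8))
for i in range(1,n):
    if s[i][4]>50:
        q=p[l==i]; print(s[i],q.mean(0).round(4),cv2.minAreaRect((q[:,:2]*1000).astype(np.float32)))
```

```text
206 [0.5314 0.0626 0.1202]
((532.018798828125, 61.979591369628906), 7.886828899383545)
1175 [0.5317 0.0616 0.1033]
((531.8814697265625, 61.94355773925781), 17.772174835205078)
[ 327   11   34   65 1699] [0.512  0.1577 0.1456] ((512.5001831054688, 159.2181854248047), (40.26997756958008, 14.652604103088379), 12.187435150146484)
[  20   21   35   64 1626] [ 0.5509 -0.0345  0.1455] ((551.9771118164062, -35.73123550415039), (40.03223419189453, 14.53516674041748), 11.473052024841309)
```

View pics/f2.png

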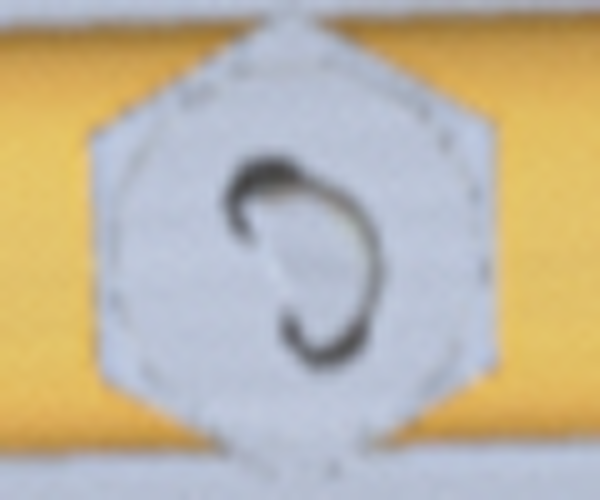

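Call:
{"op": "arm_command", "data": {"rows": [0,3,0,0,0,0,-1,0,6,0,0,0,0,-1,0,6,0,0,0,0,-1,0,6,0,0,0,0,-1]}}

```text
time: 7.0
ee_pos: [0.5923, 0.0688, 0.2138]
tcp_rot: [-89.8, -0.0, 99.6]
wrist_force: [-0.5, 0.7, -0.0]
opening: 0.0123
```

Run:
```python
from h import *
c=cam("wrist"); cv2.imwrite("pics/g.png",c["pixels"]); np.savez("g.npz",**c)
rel([.5321,.0619,.275],100)
u,v=map(int,proj(c,[.5321,.0619,.122])); print(u,v)
img=c["pixels"][v-30:v+30,u-30:u+30]; cv2.imwrite("pics/g2.png",cv2.resize(img,None,fx=10,fy=10,interpolation=cv2.INTER_CUBIC))
p,ok=cloud(c,u-40,u+40,v-40,v+40); z=p[...,2]
for lo,hi in [(.1195,.13),(.114,.13),(.098,.109)]:
    m=ok&(z>lo)&(z<hi);q=p[m];print(m.sum(),q.mean(0).round(4)); print(cv2.minEnclosingCircle((q[:,:2]*1000).astype(np.float32)))
m=ok&(z>.114)&(z<.13)
X=p[m][:,:2]*1000-[532.1,61.9]
a=np.degrees(np.arctan2(X[:,1],X[:,0])); 
for k in range(-180,180,15):
    n=np.array([np.cos(np.radians(k)),np.sin(np.radians(k))]); print(k,round(np.percentile(X@n,98),1),end='; ')
cv2.imwrite("pics/g3.png",cv2.resize((np.clip((z-.1)/.025,0,1)*255).astype(np.uint8),None,fx=7,fy=7,interpolation=cv2.INTER_NEAREST))
```

```text
t 7.05 now [0.593  0.0691 0.2156] [-90.01   0.    99.6 ] F [-0.6  0.8 -0.4] open 0.0123 q [ 6.6 10.6  6.5 85.9 -0.  -3. ]
shift cm [ 0.31 -5.94  6.13] rotvec [ 0.01 -0.4  -0.  ]
292 140
289 [0.5312 0.063  0.1215]
((532.0494384765625, 61.77265548706055), 5.96227502822876)
373 [0.5311 0.0624 0.1203]
((531.990478515625, 61.93361282348633), 7.902612686157227)
2025 [0.5314 0.0615 0.1033]
((532.0198974609375, 61.80793380737305), 18.08860969543457)
-180 6.5; -165 7.1; -150 7.4; -135 7.4; -120 7.0; -105 6.3; -90 5.4; -75 4.2; -60 2.9; -45 3.2; -30 4.2; -15 5.3; 0 6.2; 15 6.8; 30 6.9; 45 6.9; 60 6.5; 75 5.8; 90 5.3; 105 5.3; 120 5.3; 135 5.3; 150 5.3; 165 5.7;
```

View pics/g2.png

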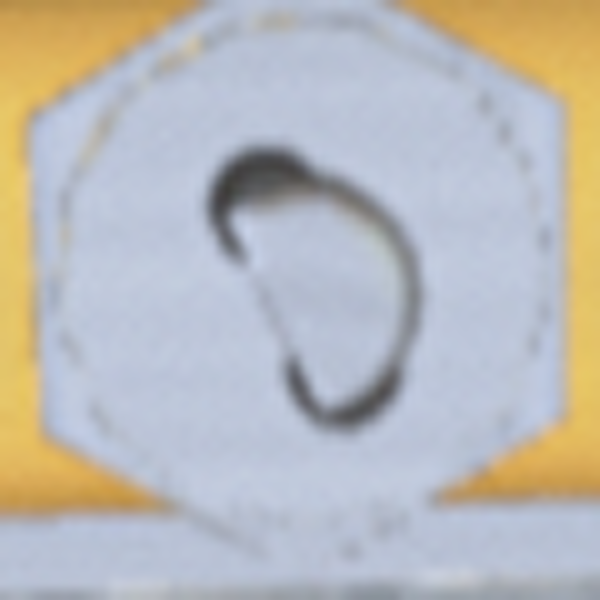

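View pics/g3.png

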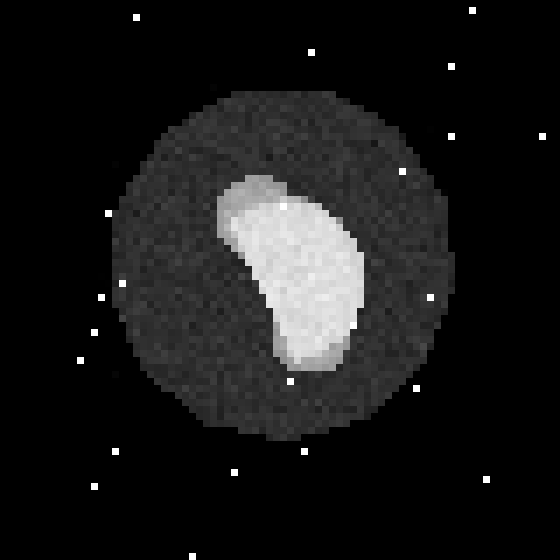

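Run:
```python
from h import *
c=dict(np.load("g.npz")); u,v=292,140
p,ok=cloud(c,u-40,u+40,v-40,v+40); z=p[...,2]
m=ok&(z>.1195)&(z<.13); m=cv2.morphologyEx(m.astype(np.uint8),cv2.MORPH_OPEN,np.ones((3,3)))>0
q=(p[m][:,:2]*1000).astype(np.float32)
h=cv2.convexHull(q)[:,0]
# fit model: D region (bevelled: radius r, flat d) by IoU on a grid of pixels
from scipy.optimize import differential_evolution
A=p[...,:2]*1000; near=ok&(np.hypot(A[...,0]-532,A[...,1]-62)<12); P=A[near]; M=m[near]
f=lambda x:np.sum((((np.hypot(P[:,0]-x[0],P[:,1]-x[1])<x[3])&((P-x[:2])@[np.cos(x[2]),np.sin(x[2])]<x[4]))!=M))
for s in range(3):
    r=differential_evolution(f,[(529,535),(59,65),(-3.14,3.14),(4.5,6.5),(1,3)],seed=s,popsize=30,maxiter=300); print(r.x.round(2),np.degrees(r.x[2]).round(1),r.fun,M.sum())
```

```text
[532.08  61.87  -0.96   5.88   2.1 ] -54.9 1.0 285
[532.07  61.85  -0.96   5.91   2.12] -55.1 1.0 285
[532.08  61.89  -0.97   5.88   2.14] -55.5 1.0 285
```

Run:
```python
from h import *
rel([.498,.111,.275],179)
c=dict(np.load("g.npz"))
p,ok=cloud(c,260,312,190,320); 
R=Ro.from_euler('xyz',[-90,0,99.6],degrees=True); q=R.inv().apply(p.reshape(-1,3)-[.593,.0691,.2156])*1000; q=q[ok.ravel()]
# bar top at tool y = 100.5-42=58.5
m=(q[:,1]>55)&(q[:,1]<62)&(q[:,2]>8); print(np.median(q[m],0), q[m].min(0),q[m].max(0))
m=(q[:,1]>76)&(q[:,1]<82); s=q[m]; print(m.sum(),s.min(0),s.max(0)); print(cv2.minEnclosingCircle(s[:,[0,2]].astype(np.float32)))
```

```text
t 7.05 now [0.593  0.0691 0.2156] [-90.01   0.    99.6 ] F [-0.6  0.8 -0.4] open 0.0123 q [ 6.6 10.6  6.5 85.9 -0.  -3. ]
shift cm [ 5.72 -5.94  8.67] rotvec [ 0.00e+00 -7.94e+01 -1.00e-02]
[-0.90413824 60.51069136 13.19335155] [-12.64360733  55.04661187   8.00251336] [11.23019187 61.97812892 21.72869301]
600 [-14.31056309  76.04167045   6.46086756] [13.02455651 81.98688542 22.21861173]
((-0.5501205921173096, 11.349044799804688), 14.407501220703125)
```

Call:
{"op": "arm_command", "data": {"rows": [0,-4,0,0,-7,0,-1,1,-6,1.5,0,-14,0,-1,2,-6,3,0,-21,0,-1,3,-6,4.5,0,-28,0,-1,4,-6,6,0,-35,0,-1,5,-6,7.5,0,-42,0,-1,5.7,-6,8.7,0,-49,0,-1,5.7,-6,8.7,0,-56,0,-1,5.7,-6,8.7,0,-63,0,-1,5.7,-6,8.7,0,-70,0,-1,5.7,-6,8.7,0,-77,0,-1,5.7,-6,8.7,0,-84,0,-1]}}

```text
time: 8.05
ee_pos: [0.4983, 0.1114, 0.2775]
tcp_rot: [-90.0, 0.2, -176.0]
wrist_force: [-0.3, 0.9, -0.8]
opening: 0.0126
```

Call:
{"op": "arm_command", "data": {"rows": [0,0,0,0,-7,0,-1,0,0,0,0,-14,0,-1,0,0,0,0,-21,0,-1,0,0,0,0,-28,0,-1,0,0,0,0,-31.2,0,-1,0,0,0,0,-31.2,0,-1,0,0,0,0,-31.2,0,-1]}}

```text
time: 8.63
ee_pos: [0.4982, 0.1114, 0.2765]
tcp_rot: [-89.9, 0.2, -145.3]
wrist_force: [-0.6, 0.0, -1.5]
opening: 0.0126
```

Run:
```python
from h import *
c=cam("wrist"); cv2.imwrite("pics/i.png",c["pixels"]); np.savez("i.npz",**c)
rel([.5321,.0619,.275],-145.2)
u,v=map(int,proj(c,[.5321,.0619,.122])); print(u,v)
p,ok=cloud(c,u-40,u+40,v-40,v+40); z=p[...,2]
m=ok&(z>.1185)&(z<.13); m=cv2.morphologyEx(m.astype(np.uint8),cv2.MORPH_OPEN,np.ones((3,3)))>0
from scipy.optimize import differential_evolution
A=p[...,:2]*1000; near=ok&(np.hypot(A[...,0]-532,A[...,1]-62)<12); P=A[near]; M=m[near]
f=lambda x:np.sum((((np.hypot(P[:,0]-x[0],P[:,1]-x[1])<x[3])&((P-x[:2])@[np.cos(x[2]),np.sin(x[2])]<x[4]))!=M))
for s in range(2):
    r=differential_evolution(f,[(526,538),(56,68),(-3.14,3.14),(4.5,6.5),(1,3)],seed=s,popsize=30,maxiter=300); print(r.x.round(2),np.degrees(r.x[2]).round(1),r.fun,M.sum())
q=p[ok&(z>.098)&(z<.109)];print(cv2.minEnclosingCircle((q[:,:2]*1000).astype(np.float32)))
```

```text
t 8.68 now [0.4981 0.1115 0.2761] [-8.9950e+01  1.2000e-01 -1.4528e+02] F [ 0.4  0.1 -1.6] open 0.0125 q [  12.6   -1.1    0.8   91.7   -0.  -112.1]
shift cm [0.03 0.11 6.01] rotvec [-0.05 -0.08 -0.12]
287 135
[531.59  62.21  -0.9    6.18   2.04] -51.6 3.0 152
[531.23  62.68  -0.92   6.2    2.65] -52.7 3.0 152
((531.4220581054688, 61.96266174316406), 18.03385353088379)
```

View pics/i.png

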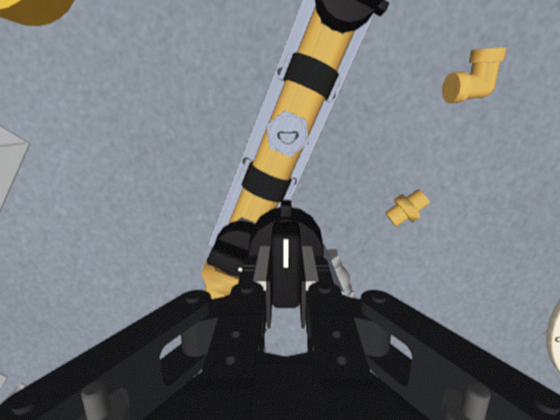

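Run:
```python
from h import *
rel([.53145,.06215,.2275],-145.1)
c=dict(np.load("i.npz"))
cv2.imwrite("pics/i2.png",cv2.resize(c["pixels"][105:165,257:317],None,fx=10,fy=10,interpolation=cv2.INTER_CUBIC))
```

```text
t 8.68 now [0.4981 0.1115 0.2761] [-8.9950e+01  1.2000e-01 -1.4528e+02] F [ 0.4  0.1 -1.6] open 0.0125 q [  12.6   -1.1    0.8   91.7   -0.  -112.1]
shift cm [0.08 4.86 5.95] rotvec [-0.05 -0.18 -0.12]
```

View pics/i2.png

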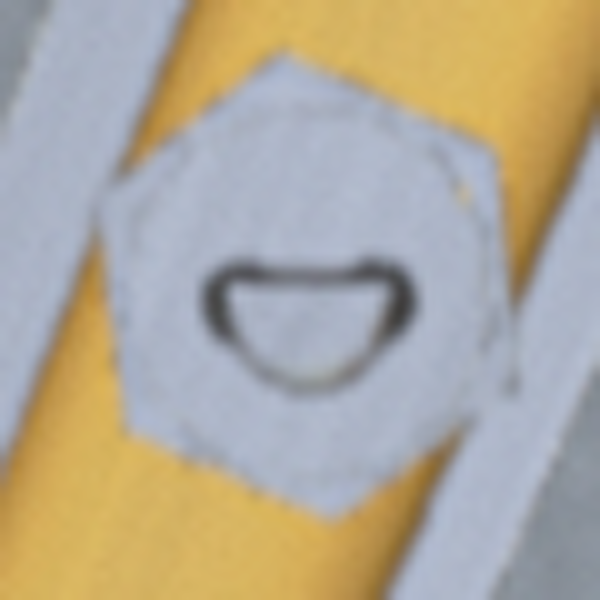

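Call:
{"op": "arm_command", "data": {"rows": [0,0,2,0,0,0,-1,0,0,4,0,0,0,-1,0.1,1,5.5,0,0,0,-1,0.1,2.5,5.95,0,0,0,-1,0.1,3.5,5.95,0,0,0,-1,0.1,4.4,5.95,0,0,0,-1,0.1,4.8,5.95,0,0,0,-1,0.1,4.8,5.95,0,0,0,-1,0.1,4.8,5.95,0,0,0,-1]}}

```text
time: 9.43
ee_pos: [0.5308, 0.0627, 0.2269]
tcp_rot: [-90.0, 0.0, -145.1]
wrist_force: [-0.0, 1.0, -0.8]
opening: 0.0125
```

Run:
```python
from h import *
rel([.53145,.06215,.2225],-145.1)
c=cam("scene"); cv2.imwrite("pics/j.png",cv2.resize(c["pixels"][150:250,240:360],None,fx=6,fy=6,interpolation=cv2.INTER_CUBIC))
```

```text
t 9.43 now [0.5308 0.0627 0.2269] [-9.000e+01  2.000e-02 -1.451e+02] F [-0.   1.  -0.8] open 0.0125 q [   6.7    2.    -1.6   86.4    0.  -118.2]
shift cm [-0.02  0.44  0.08] rotvec [-0.   -0.   -0.02]
```

View pics/j.png

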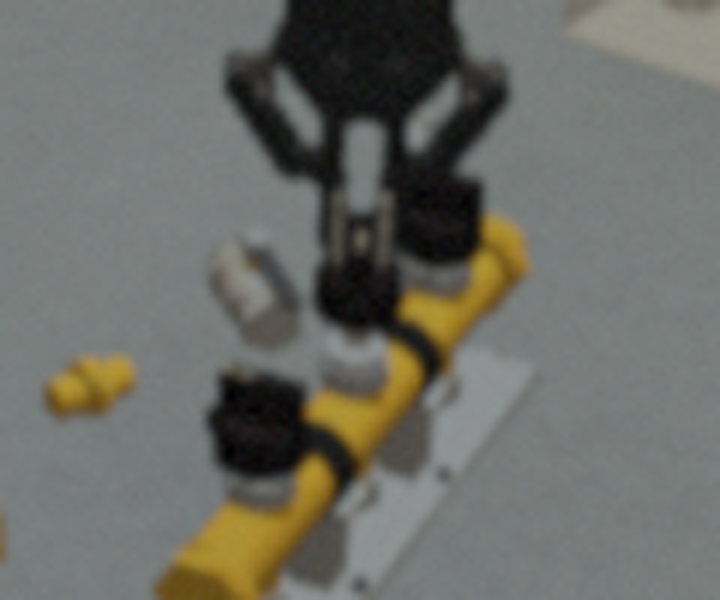

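Call:
{"op": "arm_command", "data": {"rows": [0,0,0.08,0,0,0,-1,0,0.2,0.08,0,0,0,-1,0,0.4,0.08,0,0,0,-1,0,0.5,0.08,0,0,0,-1,0,0.5,0.08,0,0,0,-1]}}

```text
time: 9.9
ee_pos: [0.5314, 0.0616, 0.2211]
tcp_rot: [-90.0, -0.0, -145.1]
wrist_force: [-0.1, 0.4, -0.2]
opening: 0.0127
```

Call:
{"op": "arm_command", "data": {"rows": [0,0.1,0,0,0,0,-1,0,0.1,0,0,0,0,-1]}}

```text
time: 10.07
ee_pos: [0.5315, 0.0616, 0.2204]
tcp_rot: [-90.0, -0.0, -145.1]
wrist_force: [-0.1, 0.8, -0.6]
opening: 0.0126
```

Call:
{"op": "arm_command", "data": {"rows": [0,0.1,0,0,0,0,-1,0,0.2,0,0,0,0,-1]}}

```text
time: 10.23
ee_pos: [0.5315, 0.0618, 0.2189]
tcp_rot: [-90.0, 0.0, -145.1]
wrist_force: [-3.4, 1.2, 6.9]
opening: 0.0127
```

Call:
{"op": "arm_command", "data": {"rows": [0,0.1,0,0,0,0,-1,0,0.2,0,0,0,0,-1]}}

```text
time: 10.4
ee_pos: [0.5313, 0.062, 0.2164]
tcp_rot: [-90.1, 0.0, -145.1]
wrist_force: [-2.6, 3.9, 1.8]
opening: 0.0127
```

Call:
{"op": "arm_command", "data": {"rows": [0,0.1,-0.04,0,0,0,-1,0,0.2,-0.04,0,0,0,-1,0,0.2,-0.04,0,0,0,-1]}}

```text
time: 10.65
ee_pos: [0.5311, 0.0621, 0.2141]
tcp_rot: [-90.0, -0.0, -145.1]
wrist_force: [-0.8, 4.3, -0.6]
opening: 0.0129
```

Call:
{"op": "arm_command", "data": {"rows": [0,0.1,0,0,0,0,-1,0,0.2,0,0,0,0,-1,0,0.2,0,0,0,0,-1], "force": 100}}

```text
time: 10.9
ee_pos: [0.5311, 0.0622, 0.2121]
tcp_rot: [-90.1, -0.0, -145.1]
wrist_force: [-2.9, 5.2, 0.4]
opening: 0.0113
```

Call:
{"op": "arm_command", "data": {"rows": [0,0.1,0,0,0,0,-1,0,0.2,0,0,0,0,-1]}}

```text
time: 11.07
ee_pos: [0.5312, 0.0622, 0.2109]
tcp_rot: [-90.0, 0.0, -145.1]
wrist_force: [-5.0, 5.7, 9.2]
opening: 0.0114
```

Call:
{"op": "arm_command", "data": {"rows": [0,0.05,-0.03,0,0,0,-1,0,0.1,-0.03,0,0,0,-1]}}

```text
time: 11.23
ee_pos: [0.5311, 0.0624, 0.2104]
tcp_rot: [-90.0, 0.1, -145.1]
wrist_force: [-4.0, 2.6, 10.1]
opening: 0.0112
```

Call:
{"op": "arm_command", "data": {"rows": [0,0.05,0,0,0,0,-1,0,0.1,0,0,0,0,-1]}}

```text
time: 11.4
ee_pos: [0.5311, 0.0623, 0.209]
tcp_rot: [-90.0, 0.0, -145.1]
wrist_force: [-3.1, 3.8, -1.2]
opening: 0.0112
```

Call:
{"op": "arm_command", "data": {"rows": [0,0.1,0,0,0,0,-1,0,0.2,0,0,0,0,-1]}}

```text
time: 11.57
ee_pos: [0.531, 0.0623, 0.2063]
tcp_rot: [-90.0, 0.0, -145.1]
wrist_force: [-2.3, 5.0, 1.9]
opening: 0.0111
```

Call:
{"op": "arm_command", "data": {"rows": [0,0.1,0,0,0,0,-1,0,0.1,0,0,0,0,-1]}}

```text
time: 11.73
ee_pos: [0.531, 0.0623, 0.2057]
tcp_rot: [-90.0, 0.0, -145.1]
wrist_force: [-3.7, 5.2, 4.1]
opening: 0.0115
```

Call:
{"op": "arm_command", "data": {"rows": [0,0.1,0,0,0,0,-1,0,0.1,0,0,0,0,-1]}}

```text
time: 11.9
ee_pos: [0.531, 0.0624, 0.2056]
tcp_rot: [-90.0, 0.1, -145.1]
wrist_force: [-5.6, 4.8, 11.0]
opening: 0.0108
```

Run:
```python
from h import *
rel([.53145,.06215,.2225],-145.1)
c=cam("scene"); cv2.imwrite("pics/k.png",cv2.resize(c["pixels"][150:250,240:360],None,fx=6,fy=6,interpolation=cv2.INTER_CUBIC))
```

```text
t 11.9 now [0.531  0.0624 0.2056] [-9.0000e+01  6.0000e-02 -1.4511e+02] F [-5.6  4.8 11. ] open 0.0108 q [   6.7    2.    -3.9   84.     0.  -118.2]
shift cm [-0.03 -1.69  0.04] rotvec [-0.   -0.01 -0.06]
```

View pics/k.png

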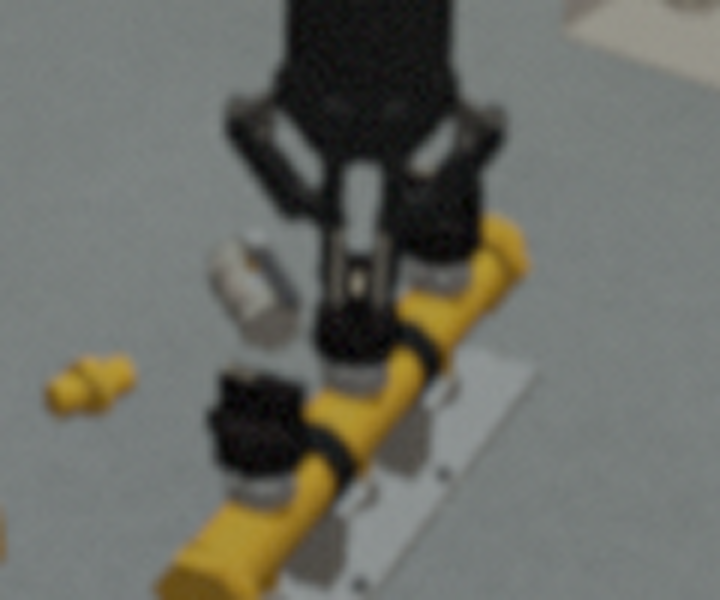

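Call:
{"op": "arm_command", "data": {"rows": [0,0.02,-0.04,0,2,0,-1,-0.01,0.02,-0.04,0,7,0,-1,-0.02,0.02,-0.03,0,12,0,-1,-0.03,0.02,-0.03,0,17,0,-1,-0.04,0.02,-0.02,0,23,0,-1,-0.05,0.02,-0.02,0,29,0,-1,-0.06,0.02,-0.01,0,35,0,-1,-0.07,0.02,-0.01,0,41,0,-1,-0.07,0.02,0,0,46,0,-1,-0.08,0.02,0,0,51,0,-1,-0.08,0.02,0,0,55,0,-1,-0.08,0.02,0,0,55,0,-1]}}

```text
time: 12.95
ee_pos: [0.5317, 0.0624, 0.2056]
tcp_rot: [-90.0, 0.1, 159.6]
wrist_force: [-6.8, 0.9, 11.8]
opening: 0.0113
```

Run:
```python
from h import *
rel([.5317,.0618,.2056],101.5); print(sensors.get_obs()["torque"].round(3))
```

```text
t 12.95 now [0.5317 0.0624 0.2056] [-8.9990e+01  7.0000e-02  1.5962e+02] F [-6.8  0.9 11.8] open 0.0113 q [  6.7   2.1  -3.8  84.   -0.  -62.9]
shift cm [-0.02  0.    0.05] rotvec [ 3.000e-02  5.812e+01 -7.000e-02]
[0.29  1.359 0.008]
```

Call:
{"op": "arm_command", "data": {"rows": [0.04,0,0.02,0,5,0,-1,0.03,0,0.02,0,11,0,-1,0.02,0,0.03,0,17,0,-1,0.01,0,0.03,0,23,0,-1,0,0,0.03,0,29,0,-1,-0.01,0,0.04,0,35,0,-1,-0.02,0,0.04,0,41,0,-1,-0.03,0,0.05,0,46,0,-1,-0.03,0,0.06,0,51,0,-1,-0.03,0,0.06,0,55,0,-1,-0.03,0,0.06,0,57,0,-1,-0.03,0,0.06,0,57,0,-1]}}

```text
time: 13.95
ee_pos: [0.5317, 0.0618, 0.2056]
tcp_rot: [-90.0, 0.0, 102.7]
wrist_force: [-6.9, 2.0, 11.6]
opening: 0.0113
```

Run:
```python
from h import *
rel([.5317,.0618,.2056],101.5); print(sensors.get_obs()["torque"].round(3))
c=cam("wrist"); cv2.imwrite("pics/l.png",c["pixels"])
```

```text
t 13.95 now [0.5317 0.0618 0.2056] [-9.0050e+01  2.0000e-02  1.0275e+02] F [-6.9  2.  11.6] open 0.0113 q [ 6.6  2.1 -3.8 84.  -0.  -6.1]
shift cm [-0.01 -0.   -0.  ] rotvec [ 0.05  1.25 -0.02]
[0.516 1.51  0.091]
```

View pics/l.png

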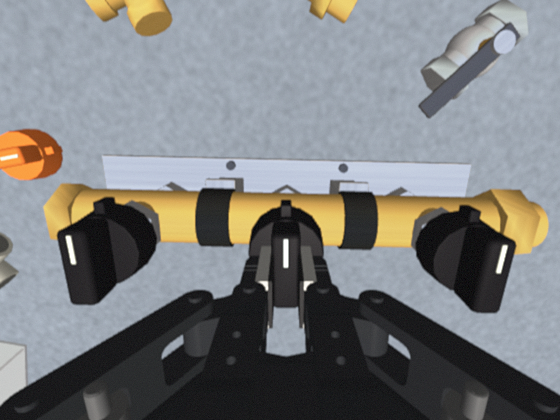

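Call:
{"op": "arm_command", "data": {"rows": [0.03,0,0.03,0,2,0,-1,0.03,0,0.03,0,4,0,-1,0.03,0,0.03,0,4,0,-1,0.03,0,0.03,0,4,0,-1]}}

```text
time: 14.33
ee_pos: [0.5315, 0.0619, 0.2056]
tcp_rot: [-90.1, 0.0, 98.9]
wrist_force: [-5.5, 0.8, 11.8]
opening: 0.0109
```

Run:
```python
from h import *
rel([.5317,.0618,.2056],101.5); print(sensors.get_obs()["torque"].round(3))
```

```text
t 14.33 now [0.5315 0.0619 0.2056] [-9.008e+01  4.000e-02  9.886e+01] F [-5.5  0.8 11.8] open 0.0109 q [ 6.7  2.  -3.9 84.  -0.  -2.2]
shift cm [-0.02  0.   -0.02] rotvec [ 0.08 -2.64 -0.05]
[0.315 1.248 0.086]
```

Call:
{"op": "arm_command", "data": {"rows": [0,-0.05,0,0,0,0,0.1,0,-0.05,0,0,0,0,0.1,0,-0.05,0,0,0,0,0.1,0,-0.05,0,0,0,0,0.1,0,-0.05,0,0,0,0,0.1,0,-3,0,0,0,0,0.1,0,-6,0,0,0,0,0.1,0,-8,0,0,0,0,0.1,0,-8,0,0,0,0,0.1,0,-8,0,0,0,0,0.1]}}

```text
time: 15.17
ee_pos: [0.5319, 0.0622, 0.2852]
tcp_rot: [-90.1, 0.0, 98.9]
wrist_force: [1.4, -0.0, 0.0]
opening: 0.0468
```

Run:
```python
from h import *
rel([.59,.0618,.28],101.5)
c=cam("wrist"); cv2.imwrite("pics/m.png",c["pixels"])
p,ok=cloud(c,0,560,0,420); z=p[...,2]
m=ok&(z>.138)&(z<.155)&(np.abs(p[...,0]-.532)<.06)&(p[...,1]>-.08)&(p[...,1]<.21); n,l,s,ce=cv2.connectedComponentsWithStats(m.astype(np.uint8))
for i in range(1,n):
    if s[i][4]>100:
        q=p[l==i]; print(s[i],q.mean(0).round(4),cv2.minAreaRect((q[:,:2]*1000).astype(np.float32)))
```

```text
t 15.17 now [0.5319 0.0622 0.2852] [-9.012e+01  2.000e-02  9.888e+01] F [ 1.4 -0.   0. ] open 0.0468 q [ 6.7  2.5  5.4 92.8 -0.  -2.2]
shift cm [-0.94  0.53 -5.73] rotvec [ 0.12 -2.62 -0.02]
[ 408  184   27   54 1199] [0.5109 0.1578 0.1456] ((511.802001953125, 159.3798370361328), (39.55756759643555, 14.703585624694824), 11.533112525939941)
[ 269  189   32   55 1028] [0.53   0.061  0.1462] ((531.4432373046875, 61.23663330078125), (39.78689956665039, 14.16325569152832), 25.737234115600586)
[ 137  196   31   53 1176] [ 0.55   -0.0346  0.1455] ((551.52001953125, -35.535179138183594), (39.53513717651367, 14.320594787597656), 11.559364318847656)
```

View pics/m.png

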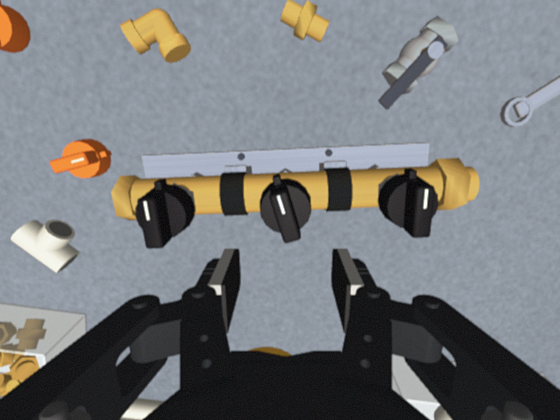

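Run:
```python
from h import *
rel([.5316,.0618,.2065],115.7)
```

```text
t 15.22 now [0.5316 0.0622 0.2839] [-9.001e+01  1.000e-02  9.888e+01] F [ 0.2 -0.7 -0.6] open 0.047 q [ 6.7  2.6  5.3 92.7 -0.  -2.2]
shift cm [-0.04  7.74  0.01] rotvec [ 1.000e-02 -1.682e+01 -1.000e-02]
```

Call:
{"op": "arm_command", "data": {"rows": [-0.04,0,0,0,-7,0,0.1,-0.04,2,0,0,-14,0,0.1,-0.04,4,0,0,-16.8,0,0.1,-0.04,6,0,0,-16.8,0,0.1,-0.04,7.2,0,0,-16.8,0,0.1,-0.04,7.75,0,0,-16.8,0,0.1,-0.04,7.75,0,0,-16.8,0,0.1,-0.04,7.75,0,0,-16.8,0,-1,-0.04,7.75,0,0,-16.8,0,-1,-0.04,7.75,0,0,-16.8,0,-1,-0.04,7.75,0,0,-16.8,0,-1,-0.04,7.75,0,0,-16.8,0,-1], "force": 120}}

```text
time: 16.22
ee_pos: [0.532, 0.062, 0.2083]
tcp_rot: [-90.1, 0.0, 115.7]
wrist_force: [-1.7, 0.6, 5.1]
opening: 0.0099
```

Run:
```python
from h import *
rel([.5316,.0618,.2065],98); print(sensors.get_obs()["torque"].round(3))
```

```text
t 16.22 now [0.532  0.062  0.2083] [-9.0130e+01  3.0000e-02  1.1568e+02] F [-1.7  0.6  5.1] open 0.0099 q [  6.6   2.   -3.6  84.3   0.  -19. ]
shift cm [0.   0.18 0.04] rotvec [ 1.300e-01  1.768e+01 -1.000e-02]
[ 0.112  0.314 -0.054]
```

Call:
{"op": "arm_command", "data": {"rows": [0,0.05,0,0,3,0,-1,0,0.1,0,0,6,0,-1,0,0.1,0,0,9,0,-1,0,0.1,0,0,12,0,-1,0,0.1,0,0,15,0,-1,0,0.1,0,0,18,0,-1,0,0.1,0,0,18,0,-1]}}

```text
time: 16.8
ee_pos: [0.5317, 0.0617, 0.2083]
tcp_rot: [-90.2, 0.0, 97.5]
wrist_force: [-4.5, -1.3, 13.1]
opening: 0.0104
```

Run:
```python
from h import *
rel([.5316,.0618,.2065],98); print(sensors.get_obs()["torque"].round(3))
c=cam("wrist"); cv2.imwrite("pics/n.png",c["pixels"][180:330,80:520])
```

```text
t 16.8 now [0.5317 0.0617 0.2083] [-9.016e+01  2.000e-02  9.750e+01] F [-4.5 -1.3 13.1] open 0.0104 q [ 6.6  2.  -3.6 84.2 -0.  -0.9]
shift cm [0.01 0.18 0.01] rotvec [ 0.16 -0.5  -0.02]
[-0.256  1.057  0.142]
```

View pics/n.png

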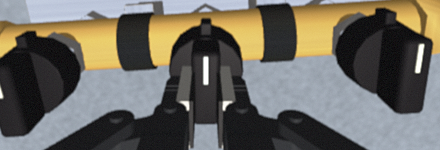

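Call:
{"op": "arm_command", "data": {"rows": [0,0,0,0,2,0,-1,0,0,0,0,4,0,-1,0,0,0,0,6,0,-1,0,0,0,0,6,0,-1]}}

```text
time: 17.18
ee_pos: [0.5317, 0.0617, 0.2082]
tcp_rot: [-90.2, 0.0, 91.6]
wrist_force: [-4.5, -1.8, 13.4]
opening: 0.0099
```

Call:
{"op": "arm_command", "data": {"rows": [0,-0.1,0,0,0,0,0.1,0,-0.1,0,0,0,0,0.1,0,-0.1,0,0,0,0,0.1,0,-0.1,0,0,0,0,0.1,0,-0.1,0,0,0,0,0.1,0,-3,0,0,0,0,0.1,0,-6,0,0,0,0,0.1,0,-8,0,0,0,0,0.1,0,-8,0,0,0,0,0.1,0,-8,0,0,0,0,0.1]}}

```text
time: 18.02
ee_pos: [0.532, 0.0619, 0.2867]
tcp_rot: [-90.1, -0.0, 91.7]
wrist_force: [-0.7, 0.2, -0.5]
opening: 0.0463
```

```bash
cat > chk.py <<'E'
from h import *
import sys
c=cam("wrist"); cv2.imwrite(sys.argv[1],c["pixels"])
p,ok=cloud(c,0,560,0,420); z=p[...,2]
m=ok&(z>.138)&(z<.155)&(np.abs(p[...,0]-.532)<.06)&(p[...,1]>-.08)&(p[...,1]<.21); n,l,s,ce=cv2.connectedComponentsWithStats(m.astype(np.uint8))
for i in range(1,n):
    if s[i][4]>100:
        q=p[l==i]; print(s[i],np.median(q,0).round(4),cv2.minAreaRect((q[:,:2]*1000).astype(np.float32)))
rel([.5316,.0618,.2065],115.7)
E
python3 chk.py pics/o.png
```

```text
[ 408  166   25   56 1230] [0.5106 0.1574 0.1464] ((511.96044921875, 159.42579650878906), (39.80378723144531, 14.15503978729248), 11.72072982788086)
[ 271  188   29   55 1005] [0.5297 0.0613 0.1465] ((531.3413696289062, 61.32736587524414), (39.771915435791016, 14.086663246154785), 13.94467544555664)
[ 140  210   34   54 1132] [ 0.5498 -0.0341  0.1462] ((551.536376953125, -35.56452941894531), (39.74677276611328, 14.592985153198242), 12.416107177734375)
t 18.07 now [0.5317 0.0618 0.2854] [-90.01  -0.    91.68] F [ 0.2  0.4 -1.2] open 0.0469 q [ 6.6  2.6  5.5 92.9 -0.   5. ]
shift cm [-0.    7.89  0.01] rotvec [ 1.000e-02 -2.402e+01 -0.000e+00]
```

View pics/o.png

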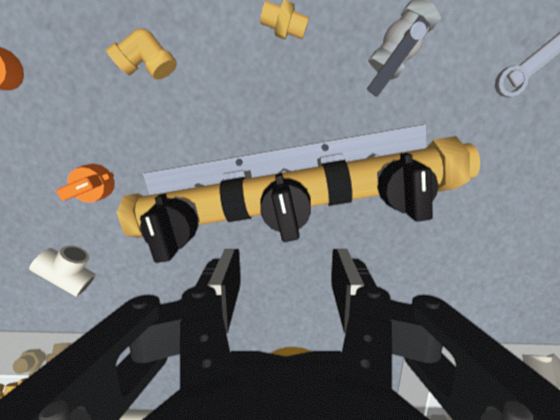

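```bash
python3 -c "
from workcell import bot
print(bot.job_done())"
```

```text
the job is handed in; nothing more can be done
None
```

The black knob is fitted fully home on the middle valve and that valve is turned shut. The gripper was open and lifted clear before I handed the job in, at about 18 s.

- **Fitting:** I measured the flat at about 1.98 rad from shut in the wrist depth image. The knob slid over the tip with about 7 N showing at the wrist and snapped on at about 10 N. It stopped on the collar at about 11 N.
- **Turning:** The first turn failed. After I let go, the knob stood about 14° (0.25 rad) from shut, so I gripped it again and turned it further.
- **Last check (wrist depth image):**

| Check | Measured |
|---|---|
| Fitted knob's angle from square to the front | about 2° (0.04 rad) |
| Fitted knob's offset from the valve axis | about 0.7 mm |
| Fitted knob's top compared with the other two | within 0.3 mm |
| Other two knobs | unmoved, still shut |

I saw no fitting or tool out of place in the pictures, but I did not measure their positions again. No check disagreed at the end, and the hand-in reports no verdict.

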